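# Lay the jacks case down and clip its lid shut

### The job

The white jacks case has been left standing on its long edge with its hinged red clip lid ajar. Push it over with the fingertips, where it stands, so that it falls flat with the red lid facing up and never onto the lid; then press down on the clip edge of the lid until it is fully shut, and move clear. Only push and press: do not pick the case up or shove it away along the shelf, and leave the egg cup, the jar, the marble tray and the ball alone.

Things in the scene. Friction and masses are not known exactly. Their poses are not given: they have to be found in the camera images.
- jacks_case: White plastic case, loose, 0.1-0.2 kg, 110 long (own y) x 85 high (z) x 30 thick (x, lid shut), standing on a 110 x 30 edge; origin under that edge's centre. Plain back at x = +15, shut red lid at x = -15, so the lid faces own -x: any compass direction. Pushed on the lid near the top towards own +x, it falls on its back, then 30 high. Free space: 55 at its ends, 130 before and behind.
- case_middle (a point): Point at the middle of the case, 42.5 mm up its z from the body's origin: 42 mm above the shelf when standing, about 15 when lying flat.
- lid (a joint): Angle (rad) of the red lid; hinge along the case's y, 5 mm from the standing case's lower edge. 0 is fully shut; 0.12 to 0.20 at the start (top edge 10 to 16 mm off the case). The stiff hinge stays where left; about 5 N at lid_press starts it moving, far more than tipping the case takes (about 1 N).
- lid_press (a point): Point on the outside of the red lid (110 x 80 x 4 mm), midway along it, 70 mm from the hinge, 10 mm from the clip edge, which has a red tab 30 wide and is uppermost while the case stands. Case flat and lid shut: 30 mm above the shelf; 7 to 14 mm higher while ajar. Axes parallel to the case's when shut.
- egg_cup: White ceramic egg cup on a foot, 50 across at the rim, 42 at the foot, 62 high, loose, standing off one end of the case; origin under its centre.
- jar: Green glass pill-shaped jar, 54 across, 88 high, loose, standing off the other end of the case; origin under its centre.
- marble_tray: Plywood tray of glass marbles, 200 (x) x 140 (y) x 30 high, fixed, to the robot's left of the case; origin under its centre.
- ball_center (a point): Centre of the blue silicone ball, 45 across, lying in a cell of the tray.
Things that resemble listed ones, but are neither listed nor needed, are in the scene too. Of the things like the jacks_case, leave any that is yellow; of the rest the smaller one is meant.

How it is judged:
On the way, in this order (a step that is already met when the one before it is completed fails the run):
1. the case lies flat on its back, red lid up, near where it stood (angle between jacks_case's own x axis and vertical above 3.05 rad and distance of jacks_case from where it was at the start of the episode below 0.08 m and height (world z) of case_middle below 0.022 m and linear speed of jacks_case below 0.05 m/s), for 0.2 s.
2. the lid is pressed fully shut (angle between jacks_case's own x axis and vertical above 3.05 rad and value of joint lid below 0.025 rad), for 0.2 s.
At the end, for the whole second after the job is handed in: The case lies flat on the shelf at rest (within 0.09 rad), red lid up, its middle under 22 mm high, its origin within 80 mm of where it began, lid shut to under 0.025 rad (all of step 2 and distance of jacks_case from where it was at the start of the episode below 0.08 m and height (world z) of case_middle below 0.022 m and linear speed of jacks_case below 0.02 m/s); the robot touches nothing.
It fails at once if the case is lifted: its middle rises over 54 mm (height (world z) of case_middle above 0.054 m).
It fails at once if the case falls on its lid (angle between jacks_case's own x axis and vertical below 0.8 rad).
It fails at once if the egg cup or the jar is shifted over 20 mm or tipped (distance of any of egg_cup, jar from where it was at the start of the episode above 0.02 m or angle between any of egg_cup, jar's own z axis and vertical above 0.3 rad).
It fails at once if the robot pushes on the marble tray (contact force between any of the arm, the fingers and marble_tray above 3 N).
It fails at once if the ball is moved over 30 mm (distance of ball_center from where it was at the start of the episode above 0.03 m).
It also fails if it takes over 38 s, if anything falls off the work surface, if the arm or the gripper's body presses on something with over 40 N, if the wrist force passes 120 N, or if a joint passes its speed limit or range.

### The arm

A 6-joint arm with a two-finger parallel gripper is mounted at the origin on the work surface. World frame = base frame: x ahead of the robot, y to its left, z up, the work surface at z = 0. Lengths are in m, angles in rad, forces in N, time in s.
With the tool pointing down it reaches from about 0.325 to 0.775 m from the base axis. Payload 5.5 kg.
Tool frame: the origin (TCP) lies where the fingers leave the gripper's body, on its centre line; the fingertips stand 73 mm ahead of it and the grasp point (between the pads) lies 54 mm ahead of it; z points along the fingers, y is the line along which they close (so a half turn about z gives the same grasp; the last joint's range is limited). The gripper opens to 85 mm and grips with 20 to 120 N. Pads are 22 mm wide; open, the fingers measure 114 mm over their backs; the gripper's body (76 mm by 85 mm) begins 54 mm behind the grasp point. The pads swing forward as they close: fully open they stand 13 mm farther back than shut.
Start: joints at [1.243, 0.091, 1.231, -0, 1.82, -0.057], TCP at [0.161, 0.578, 0.304] pointing down, gripper open.
Joint ranges: [-2.87, 2.87], [-0.86, 2.18], [0.17, 2.46], [-1.51, 4.65], [0.06, 2.69], [-2.65, 2.65]. Speed limits (rad/s): [2.57, 2.57, 3.01, 3.14, 3.14, 3.14].

### API

Orientations are given as a 3x3 rotation matrix whose columns are the frame's x, y, z axes.
In Python, from cell import sensors, eyes, ticket gives the robot as it stands. The module is installed in compiled form; this text tells all that it offers.
- The arm moves only by the tool play_rows, never from a script. Its argument "targets" is a list that holds one entry, the list of rows, each a list of 6 numbers: the shift along the tool's x, y, z as a fraction of full scale, then the turn, a rotation vector about the tool's x, y, z as a fraction of full scale. A call has 1 to 10 rows; each row is the pose to reach, as a shift and turn from the pose commanded when the call began, along the tool's axes at that moment; what a row does not reach only later rows make up. Full scale, the value 1, is 0.1 m for a shift and 90 degrees for a turn. A row lasts 1/10 s, in which the tool goes at most 50 mm and 8.59 degrees, less where a joint would pass 70% of its speed; a pose out of reach is approached as far as the arm can. A call with a number of a shift or a turn outside -1 to 1 is refused whole. A call with a gripper value outside its range is refused whole. "jaw" is the opening, from 0 (shut) to 1 (fully open), set as the call begins (left out, the last holds). The fingers move at their own pace and stop on an object; the grip force is fixed at half the most. Time passes only in rows, so rows that repeat a pose let the fingers close. It gives the time, the measured TCP pose, the force, the opening and the grip force at its end, in the units of the state.
- sensors.observe(): the state, without advancing time (a new reading comes with each control period).
- eyes.camera(name): name is "scene" or "top"; returns a dict with "image" (384x512x3 uint8, blue, green, red), "vfov" (degrees; the focal length in pixels is half the picture's height over the tangent of half this angle, whatever the lens; pixels are square), "cx", "cy" (the principal point, pixels), "rvec" (rotation vector, rad) and "tvec" (3), from world to camera coordinates, as OpenCV has them. Camera axes: x right, y down, z forward; pixel columns grow to the right and rows downward; lengths in m; the calibration is good to about 2 mm. A picture is of the moment at which its call begins. There is no depth.
- ticket.close_job(): hands the job in; it is judged then, once.
Trained networks look in the newest picture that a camera, given by its name, has taken for a name from the list of things; names that differ only in an ending like _2 or _b are one class to them, and where a whole thing is asked for, a point or a joint stands for the part that bears it (a point fixed in the world has none). Each returns a list of dicts, best first, with "score" (0 to 1); they miss things now and then, are a little off and sometimes report something else, mostly with a low value. They report only what shows in the picture. A call takes as long as a camera call. They do not tell look-alikes from the thing itself.
- eyes.spot_in(target, camera): "extent" ([centre column, centre row, width, height] in pixels, round what is visible of it).
The state is a dict: "time": time; "joint_positions": joint angles; "dq": joint speeds; "joint_torque": joint torques, N m; "tool_pos": TCP position; "orientation": TCP orientation; "wrist_force": force on the tool from outside, world axes, zero at the start; "moment": the same for the moment, N m; "finger_gap": opening from 0.0 (shut) to 1.0 (fully open); "finger_force": force on a finger pad.
Only numpy, scipy, OpenCV 4.12 (cv2) and the standard library are available. Lean on these libraries where they do the work, as an engineer would, in place of code of your own. Each camera call takes 0.05 s, during which the arm holds its last target. There are 200 camera calls.

## Working session

There is one attempt and no reset: what is moved stays moved. The work goes in short steps, Python scripts to look and compute and a tool call to move; the robot and the scene stay as the last step left them, time stands still between calls to the robot, and variables do not carry over. Pictures are saved under pics/ and viewed, at most 10 in all, crops included, and the job is handed in when it is done.

Besides the shell and the picture viewer there is one more tool, called after "Emit:" by a JSON object that holds its "method" and its "body". play_rows: Moves the arm, as the interface text tells. Shift numbers are shares of 0.1 m and turn numbers shares of 90 degrees, none past 1 either way. Its arguments: {"type":"object","properties":{"targets":{"type":"array","items":{"type":"array","items":{"type":"array","items":{"type":"number","minimum":-1,"maximum":1}}}},"jaw":{"type":"number"}},"required":["targets"]}

```bash
mkdir -p pics
cat > h.py <<'E'
import numpy as np, cv2
from cell import sensors, eyes, ticket
def cam(n):
    c=eyes.camera(n); R=cv2.Rodrigues(np.array(c["rvec"],float))[0]; t=np.array(c["tvec"],float).ravel()
    f=c["image"].shape[0]/2/np.tan(np.radians(c["vfov"])/2)
    c.update(R=R,t=t,K=np.array([[f,0,c["cx"]],[0,f,c["cy"]],[0,0,1.]])); return c
def back(c,uv,z):
    C=-c["R"].T@c["t"]; d=c["R"].T@np.linalg.inv(c["K"])@np.array([uv[0],uv[1],1.]); return C+d*(z-C[2])/d[2]
def proj(c,P):
    return cv2.projectPoints(np.array(P,float).reshape(-1,3),c["rvec"],c["tvec"],c["K"],None)[0].reshape(-1,2)
E
python3 - <<'E'
from h import *
ims=[]
for n in("scene","top"):
    c=cam(n); cv2.imwrite(f"pics/{n}0.png",cv2.resize(c["image"],(800,600),interpolation=cv2.INTER_CUBIC))
    print(n,"C",-c["R"].T@c["t"],c["R"].round(2).tolist(),c["K"][0,0],c["cx"],c["cy"])
    for k in("jacks_case","egg_cup","jar","marble_tray","ball_center","lid"):
        print(k,[(round(d["score"],2),np.round(d["extent"]).astype(int).tolist(),back(c,d["extent"][:2],.04).round(3)[:2].tolist()) for d in eyes.spot_in(k,n)])
s=sensors.observe();print(s)
E
```

```text
scene C [1.19194612 0.45416131 1.01201097] [[-0.5, 0.87, 0.01], [0.69, 0.41, -0.6], [-0.52, -0.29, -0.8]] 460.5628488219105 254.1810044306037 193.2819516399256
jacks_case [(0.94, [164, 224, 67, 59], [0.759, -0.041]), (0.81, [187, 170, 42, 40], [0.586, -0.093]), (0.77, [118, 182, 48, 30], [0.712, -0.227])]
egg_cup [(0.76, [143, 152, 17, 27], [0.596, -0.235])]
jar [(0.82, [232, 188, 21, 34], [0.577, 0.046])]
marble_tray [(0.89, [380, 236, 83, 88], [0.516, 0.438])]
ball_center [(0.59, [372, 247, 16, 18], [0.555, 0.433])]
lid [(0.79, [182, 178, 40, 27], [0.614, -0.089]), (0.67, [166, 229, 61, 45], [0.768, -0.028]), (0.6, [115, 171, 10, 8], [0.689, -0.258])]
top C [0.45024997 0.1124378  1.13197782] [[-0.0, -1.0, -0.02], [-0.99, 0.01, -0.14], [0.14, 0.01, -0.99]] 384.43582514410997 263.61010450763195 188.4348595684589
jacks_case [(0.79, [387, 152, 40, 39], [0.713, -0.23]), (0.69, [321, 135, 41, 60], [0.765, -0.039]), (0.65, [341, 192, 49, 20], [0.599, -0.093]), (0.16, [396, 195, 20, 17], [0.589, -0.249])]
egg_cup [(0.63, [395, 194, 19, 12], [0.592, -0.247])]
jar [(0.69, [289, 200, 16, 19],
[... 450 characters left out ...]
67246721e-02]), 'dq': array([-1.20689837e-03, -1.15782659e-03, -9.43042542e-04,  8.96214131e-05,
       -5.48843399e-04, -2.47801008e-03]), 'joint_torque': array([-4.64759614e-04, -4.58315349e+01, -4.17985475e+01, -7.37497999e-05,
        7.15846618e-04, -1.54105507e-06]), 'tool_pos': array([0.16051089, 0.57815175, 0.30392518]), 'orientation': array([[-9.63561962e-01,  2.67485224e-01,  4.11852721e-06],
       [ 2.67485223e-01,  9.63561959e-01,  8.02518362e-05],
       [ 1.74977242e-05,  7.84292620e-05, -9.99999997e-01]]), 'wrist_force': array([-0.39583298,  0.86715011, -0.16885854]), 'moment': array([0.01808545, 0.03312773, 0.01690875]), 'finger_force': 0.0, 'finger_gap': 1.0005497652783832}
```

View pics/scene0.png

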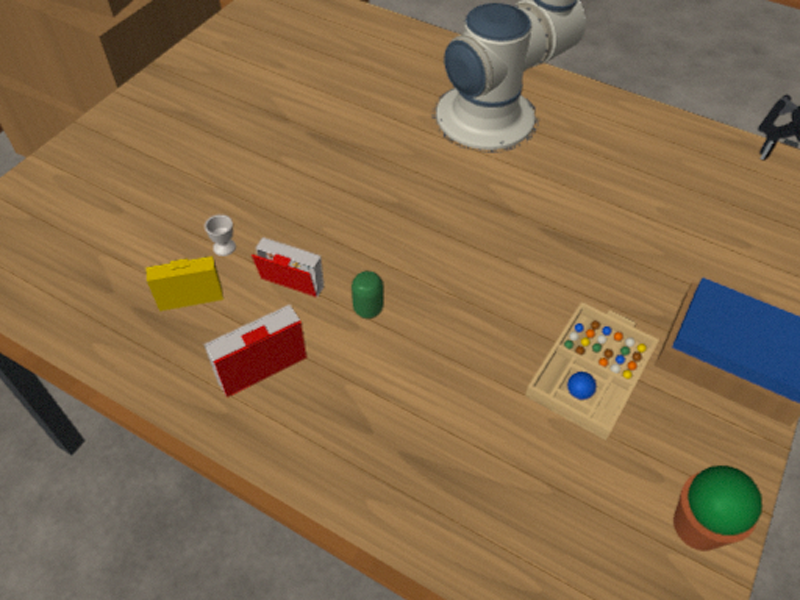

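View pics/top0.png

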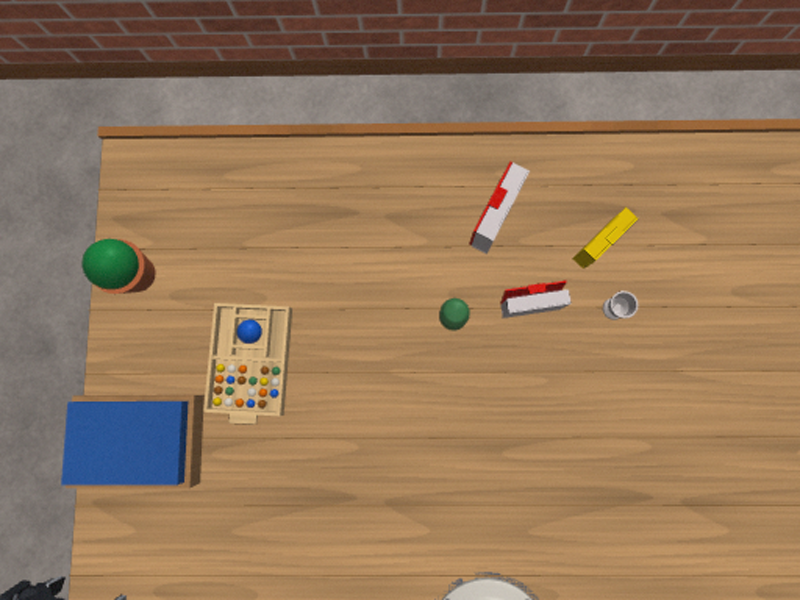

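The scene shows the target (white, smaller, red lid towards +x) between the green jar and the egg cup, at about (288,267). In the top view it is at about (537,299). I'll zoom in for corners.

Run:
```python
from h import *
a=cam("top")["image"][165:215,305:385]; b=cam("scene")["image"][145:195,155:215]
cv2.imwrite("pics/z.png",np.vstack([cv2.resize(a,(640,400),interpolation=cv2.INTER_CUBIC)[:300*4//3],]))
cv2.imwrite("pics/z2.png",cv2.resize(b,(600,500),interpolation=cv2.INTER_CUBIC))
```

```text
(no output)
```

View pics/z.png

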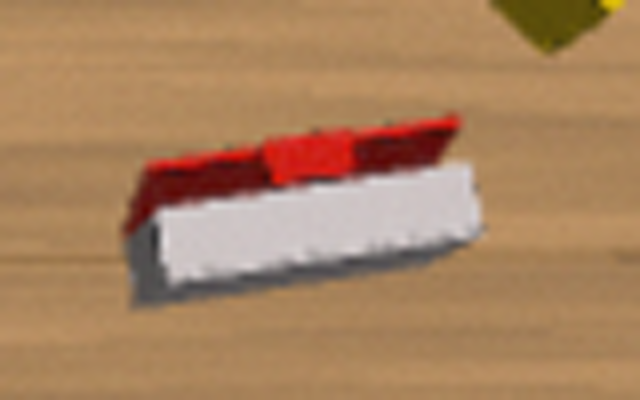

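View pics/z2.png

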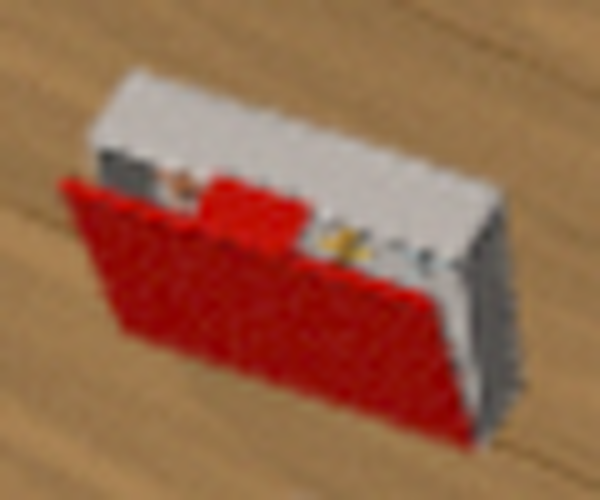

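The crops show the white top face corners at about (157,210), (472,163), (483,232), (168,283) in the top crop. The lid is open on the far (+x) side.

Run:
```python
from h import *
c=cam("top"); q=np.array([(157,210),(472,163),(483,232),(168,283)])/8+[304.6,164.6]
P=np.array([back(c,u,.085) for u in q]);print(P.round(4)); m=P.mean(0)
s=cam("scene");q2=np.array([(97,140),(140,70),(500,190),(462,262)])/10+[154.6,144.6]
P2=np.array([back(s,u,.085) for u in q2]);print(P2.round(4),m,P2.mean(0))
for A in(P[0]-P[1],P[3]-P[2],P2[3]-P2[0],P2[2]-P2[1]):print(np.linalg.norm(A),np.degrees(np.arctan2(A[1],A[0])))
for k in("egg_cup","jar"):
  for n,cc in(("top",c),("scene",s)):
    d=eyes.spot_in(k,n)[0]["extent"];print(k,n,back(cc,d[:2],.035))
# lid tip
for u in [(148,162),(460,118)]: print("lid top",back(c,np.array(u)/8+[304.6,164.6],.084))
for u in [(65,183),(432,295)]: print("lid top",back(s,np.array(u)/10+[154.6,144.6],.084))
```

```text
[[ 0.595  -0.0382  0.085 ]
 [ 0.6106 -0.1465  0.085 ]
 [ 0.5867 -0.1492  0.085 ]
 [ 0.5698 -0.0413  0.085 ]]
[[ 0.6122 -0.141   0.085 ]
 [ 0.5863 -0.146   0.085 ]
 [ 0.5721 -0.0399  0.085 ]
 [ 0.5975 -0.0348  0.085 ]] [ 0.5905276  -0.09377791  0.085     ] [ 0.59204634 -0.09042312  0.085     ]
0.1093762007072027 98.17547621593545
0.10925615404169214 98.87885709641479
0.10721481590847246 97.83363731928526
0.1070206731158895 97.62283144591005
egg_cup top [ 0.59005361 -0.2446105   0.035     ]
egg_cup scene [ 0.59156477 -0.24784107  0.035     ]
jar top [0.57609788 0.052122   0.035     ]
jar scene [0.56594934 0.05125977 0.035     ]
lid top [ 0.61185424 -0.03570189  0.084     ]
lid top [ 0.62642978 -0.14324767  0.084     ]
lid top [ 0.62783663 -0.13989249  0.084     ]
lid top [ 0.60999872 -0.03579273  0.084     ]
```

Emit:
{"method": "play_rows", "body": {"targets": [[[-0.5,-0.38,0,0,0,0],[-1,-0.75,0,0,0,0],[-1,-0.75,0,0,0,0],[-1,-0.75,0,0,0,0]]], "jaw": 0}}

```text
time: 1.5
tool_pos: [0.2387, 0.4771, 0.3046]
orientation: [[-0.963, 0.271, 0.001], [0.271, 0.963, 0.0], [-0.001, 0.001, -1.0]]
wrist_force: [1.0, 0.3, 0.4]
finger_gap: 0.332
finger_force: 0.0
```

Emit:
{"method": "play_rows", "body": {"targets": [[[-0.5,-0.38,0,0,0,0],[-1,-0.75,0,0,0,0],[-1,-0.75,0,0,0,0],[-1,-0.75,0,0,0,0]]]}}

```text
time: 1.9
tool_pos: [0.3145, 0.3787, 0.3042]
orientation: [[-0.963, 0.271, 0.001], [0.271, 0.963, 0.0], [-0.001, 0.0, -1.0]]
wrist_force: [-0.9, 0.1, 0.5]
finger_gap: -0.0
finger_force: 0.0
```

Emit:
{"method": "play_rows", "body": {"targets": [[[-0.5,-0.38,0,0,0,0],[-1,-0.75,0,0,0,0],[-1,-0.75,0,0,0,0],[-1,-0.75,0,0,0,0]]]}}

```text
time: 2.3
tool_pos: [0.3905, 0.2803, 0.3038]
orientation: [[-0.963, 0.27, 0.0], [0.27, 0.963, -0.0], [-0.0, -0.0, -1.0]]
wrist_force: [-0.9, -0.2, 0.5]
finger_gap: -0.001
finger_force: 0.0
```

Emit:
{"method": "play_rows", "body": {"targets": [[[-0.5,-0.38,0,0,0,0],[-1,-0.75,0,0,0,0],[-1,-0.75,0,0,0,0],[-1,-0.75,0,0,0,0]]]}}

```text
time: 2.7
tool_pos: [0.4667, 0.1817, 0.3034]
orientation: [[-0.963, 0.27, -0.001], [0.27, 0.963, -0.0], [0.001, -0.0, -1.0]]
wrist_force: [-0.2, 0.9, 0.8]
finger_gap: -0.005
finger_force: 0.0
```

Emit:
{"method": "play_rows", "body": {"targets": [[[-0.5,-0.38,0,0,0,0],[-1,-0.75,0,0,0,0],[-1,-0.75,0,0,0,0],[-1,-0.75,0,0,0,0]]]}}

```text
time: 3.1
tool_pos: [0.543, 0.0831, 0.303]
orientation: [[-0.963, 0.269, -0.001], [0.269, 0.963, 0.0], [0.001, -0.0, -1.0]]
wrist_force: [0.1, 0.5, -0.5]
finger_gap: -0.003
finger_force: 0.0
```

Emit:
{"method": "play_rows", "body": {"targets": [[[-0.5,-0.38,0,0,0,0.09],[-1,-0.75,0,0,0,0.18],[-1,-0.75,0,0,0,0.27],[-1,-0.75,0,0,0,0.36],[-1,-0.75,0,0,0,0.45],[-1,-0.75,0,0,0,0.54],[-1,-0.75,0,0,0,0.63],[-1,-0.75,0,0,0,0.73],[-1,-0.75,0,0,0,0.73]]]}}

```text
time: 4.0
tool_pos: [0.6181, -0.0127, 0.3041]
orientation: [[-0.154, 0.988, 0.0], [0.988, 0.154, 0.001], [0.001, 0.0, -1.0]]
wrist_force: [1.1, 0.8, -0.4]
finger_gap: 0.001
finger_force: 0.0
```

Emit:
{"method": "play_rows", "body": {"targets": [[[-0.4,0.2,0,0,0,0],[-0.75,0.37,0.3,0,0,0],[-0.75,0.37,0.7,0,0,0],[-0.75,0.37,0.7,0,0,0],[-0.75,0.37,0.7,0,0,0]]]}}

```text
time: 4.5
tool_pos: [0.666, -0.0826, 0.2335]
orientation: [[-0.156, 0.988, -0.002], [0.988, 0.156, 0.001], [0.001, -0.002, -1.0]]
wrist_force: [-0.4, 0.3, 0.5]
finger_gap: 0.001
finger_force: 0.0
```

Run:
```python
from h import *
s=sensors.observe();p=s["tool_pos"];print(p)
c=cam("top");a=c["image"][120:220,280:410]
b=cam("scene")["image"][80:230,110:270]
cv2.imwrite("pics/d.png",np.hstack([cv2.resize(a,(400,308)),cv2.resize(b,(400,308))]))
```

```text
[ 0.66595217 -0.08255619  0.2335399 ]
```

View pics/d.png

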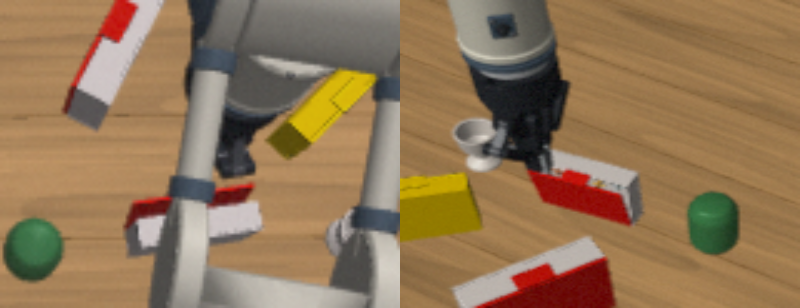

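The picture shows the shut fingers beyond the lid (about (237,165) in the left half), clear of everything. Next I lower and push slowly.

Emit:
{"method": "play_rows", "body": {"targets": [[[0,0,0.3,0,0,0],[0,0,0.6,0,0,0],[0,0,0.93,0,0,0],[0,0,0.93,0,0,0]]]}}

```text
time: 5.0
tool_pos: [0.665, -0.0833, 0.1383]
orientation: [[-0.154, 0.988, -0.005], [0.988, 0.154, 0.001], [0.002, -0.005, -1.0]]
wrist_force: [-0.8, 0.6, -1.3]
finger_gap: -0.001
finger_force: 0.0
```

Emit:
{"method": "play_rows", "body": {"targets": [[[0,-0.08,0,0,0,0],[0,-0.16,0,0,0,0],[0,-0.22,0,0,0,0],[0,-0.28,0,0,0,0],[0,-0.33,0,0,0,0],[0,-0.38,0,0,0,0],[0,-0.42,0,0,0,0],[0,-0.45,0,0,0,0]]]}}

```text
time: 5.8
tool_pos: [0.6214, -0.0914, 0.1408]
orientation: [[-0.153, 0.988, -0.0], [0.988, 0.153, 0.0], [0.0, -0.0, -1.0]]
wrist_force: [-0.1, -0.4, -0.1]
finger_gap: -0.001
finger_force: 0.0
```

Run:
```python
from h import *
s=sensors.observe();print(s["tool_pos"],s["wrist_force"])
b=cam("scene")["image"][110:210,130:260]
cv2.imwrite("pics/e.png",cv2.resize(b,(520,400)))
```

```text
[ 0.62142492 -0.09139235  0.14079809] [-0.13502356 -0.36031594 -0.07394781]
```

View pics/e.png

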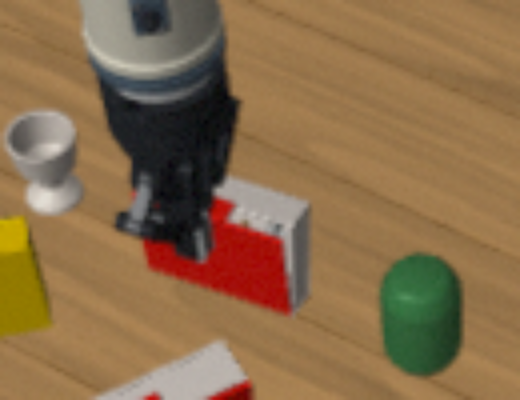

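The image shows the fingertip at about (200,245), just at the lid, with the case still standing. I continue the push.

Emit:
{"method": "play_rows", "body": {"targets": [[[0,-0.04,0,0,0,0],[0,-0.08,0,0,0,0],[0,-0.12,0,0,0,0],[0,-0.16,0,0,0,0],[0,-0.2,0,0,0,0],[0,-0.23,0,0,0,0],[0,-0.26,0,0,0,0],[0,-0.29,0,0,0,0],[0,-0.32,0,0,0,0],[0,-0.32,0,0,0,0]]]}}

```text
time: 6.85
tool_pos: [0.5899, -0.0962, 0.1409]
orientation: [[-0.153, 0.988, -0.0], [0.988, 0.153, -0.0], [-0.0, -0.0, -1.0]]
wrist_force: [-0.4, -0.3, -0.2]
finger_gap: -0.0
finger_force: 0.0
```

Run:
```python
from h import *
s=sensors.observe();print(s["tool_pos"],s["wrist_force"])
b=cam("scene")["image"][110:210,130:260]
cv2.imwrite("pics/f.png",cv2.resize(b,(520,400)))
```

```text
[ 0.58989756 -0.09624873  0.14092319] [-0.36470798 -0.26870351 -0.16280582]
```

View pics/f.png

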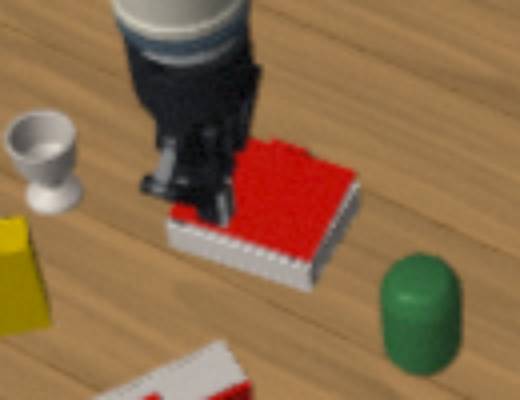

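The case has fallen flat, red lid up; the hinge-side base corners are at about (170,248) and (310,290), and the tab is at about (293,150). Next I locate the press point.

Run:
```python
from h import *
s=cam("scene")
f=lambda u,z: back(s,np.array(u)/4+[129.6,109.6],z)[:2].round(4)
print("base",f((170,248),0),f((310,290),0),"hingeTop",f((172,215),.03),f((308,262),.03),"tab",f((293,150),.035),f((293,150),.045),"clip corner",f((358,176),.04))
```

```text
base [ 0.5868 -0.1476] [ 0.5678 -0.0418] hingeTop [ 0.58   -0.1461] [ 0.5668 -0.0417] tab [ 0.4901 -0.105 ] [ 0.4973 -0.0993] clip corner [ 0.4908 -0.0494]
```

Emit:
{"method": "play_rows", "body": {"targets": [[[0,-0.3,0,0,0,0],[0.03,-0.6,0,0,0,0],[0.03,-0.87,0,0,0,0],[0.03,-0.87,0,0,0,0],[0.03,-0.87,0.1,0,0,0],[0.03,-0.87,0.2,0,0,0],[0.03,-0.87,0.25,0,0,0],[0.03,-0.87,0.3,0,0,0],[0.03,-0.87,0.34,0,0,0],[0.03,-0.87,0.36,0,0,0]]]}}

```text
time: 7.95
tool_pos: [0.5037, -0.1065, 0.1047]
orientation: [[-0.153, 0.988, -0.001], [0.988, 0.153, 0.0], [0.0, -0.001, -1.0]]
wrist_force: [-4.4, 0.3, 4.3]
finger_gap: 0.002
finger_force: 2.4
```

Emit:
{"method": "play_rows", "body": {"targets": [[[0,0,0.02,0,0,0],[0,0,0.03,0,0,0],[0,0,0.04,0,0,0],[0,0,0.04,0,0,0]]]}}

```text
time: 8.35
tool_pos: [0.5038, -0.1066, 0.1022]
orientation: [[-0.153, 0.988, 0.0], [0.988, 0.153, -0.0], [-0.0, 0.0, -1.0]]
wrist_force: [-5.7, 1.5, 10.3]
finger_gap: 0.002
finger_force: 5.1
```

Emit:
{"method": "play_rows", "body": {"targets": [[[0,0,0.01,0,0,0],[0,0,0.02,0,0,0],[0,0,0.03,0,0,0],[0,0,0.03,0,0,0],[0,0,0.03,0,0,0]]]}}

```text
time: 8.85
tool_pos: [0.5039, -0.1066, 0.1016]
orientation: [[-0.153, 0.988, 0.001], [0.988, 0.153, -0.001], [-0.001, 0.001, -1.0]]
wrist_force: [-13.0, 1.5, 23.0]
finger_gap: 0.002
finger_force: 11.5
```

The lid resists rigidly now (23 N, tip at about 29 mm), so it is shut. I lift clear and check.

Emit:
{"method": "play_rows", "body": {"targets": [[[0,0,-0.03,0,0,0],[0,0,-0.1,0,0,0],[0,0,-0.4,0,0,0],[0,0,-0.8,0,0,0],[0,0,-1,0,0,0],[0,0,-1,0,0,0]]]}}

```text
time: 9.45
tool_pos: [0.5054, -0.1069, 0.202]
orientation: [[-0.153, 0.988, 0.008], [0.988, 0.153, -0.002], [-0.003, 0.007, -1.0]]
wrist_force: [1.5, 0.3, -0.3]
finger_gap: -0.0
finger_force: 0.0
```

Emit:
{"method": "play_rows", "body": {"targets": [[[0,-0.3,-0.3,0,0,0],[0,-0.6,-0.8,0,0,0],[0,-0.8,-0.8,0,0,0],[0,-0.8,-0.8,0,0,0],[0,-0.8,-0.8,0,0,0]]]}}

```text
time: 9.95
tool_pos: [0.4247, -0.1188, 0.2766]
orientation: [[-0.152, 0.988, -0.0], [0.988, 0.152, 0.0], [0.001, -0.0, -1.0]]
wrist_force: [0.7, -0.3, 0.4]
finger_gap: 0.001
finger_force: 0.0
```

Run:
```python
from h import *
s=sensors.observe();print(s["tool_pos"],s["wrist_force"])
b=cam("scene")["image"][130:210,130:240]
cv2.imwrite("pics/g.png",cv2.resize(b,(770,560),interpolation=cv2.INTER_CUBIC))
```

```text
[ 0.42474357 -0.11876026  0.27655606] [ 0.66162367 -0.27300707  0.37594703]
```

View pics/g.png

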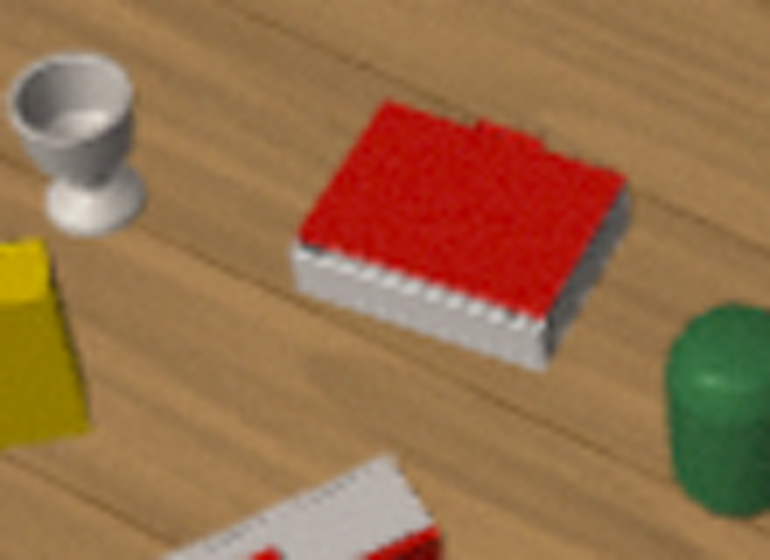

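The image shows the case lying flat with the red lid flush (tab at about (510,135)) and the cup and jar untouched. I'm handing in.

```bash
python3 -c "
from h import *
print(ticket.close_job())"
```

```text
the job is handed in; nothing more can be done
None
```

The case was pushed over onto its back with the red lid up, and the lid was pressed until it met a hard stop (23 N, fingertips about 29 mm above the shelf). The arm then moved clear and the job was handed in; no verdict came back.

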